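# Switch on the twin microscope lamps and even out their brightness

## Robot

A 6-joint arm with a two-finger parallel gripper is mounted at the origin on the work surface. World frame = base frame: x ahead of the robot, y to its left, z up, the work surface at z = 0. Lengths are in m, angles in rad, forces in N, time in s.
With the tool pointing down it reaches from about 0.3 to 0.875 m from the base axis. Payload 6.4 kg.
Tool frame: the origin (TCP) lies on the mounting face of the last link; the fingertips stand 166 mm ahead of it and the grasp point (between the pads) lies 147 mm ahead of it; z points along the fingers, y is the line along which they close (so a half turn about z gives the same grasp; the last joint's range is limited). The gripper opens to 88 mm and grips with 3 to 60 N. Pads are 18 mm wide; open, the fingers measure 123 mm over their backs; the gripper's body (75 mm by 187 mm) begins 45 mm behind the grasp point.
Start: joints at [-1.494, 0.181, 1.607, -0, 1.354, -0.206], TCP at [0.16, -0.552, 0.405] pointing down, gripper open.
Joint ranges: [-2.99, 2.99], [-0.89, 2.07], [0.3, 2.58], [-1.14, 4.28], [0, 2.63], [-3.12, 3.12]. Speed limits (rad/s): [2.57, 2.57, 3.01, 3.14, 3.14, 3.14].

## Interface

Orientations are given as [roll, pitch, yaw] about the fixed x, y, z axes, in that order (R = Rz(yaw) Ry(pitch) Rx(roll)).
In Python, from rig import monitor, vision, r gives the robot as it stands.
- The arm moves only by the shell command python3 -m crank 'ROWS' [FORCE]. ROWS is text: rows parted by semicolons, each of 7 numbers parted by spaces: the shift along the world's x, y, z in units of 100 mm (1.0 is 100 mm), then the turn, a rotation vector about the world's x, y, z in units of pi rad (1.0 is pi rad), then the opening, from 0 (shut) to 1 (fully open). In form: dx dy dz ax ay az hand; .... A call has 1 to 12 rows; each row shifts and turns the commanded pose from where the row before left it; what a row does not reach is not made up. A row lasts 1/8 s, in which the tool goes at most 62.5 mm and 10.7 degrees, less where a joint would pass 70% of its speed; a pose out of reach is approached as far as the arm can. A call with a number of a shift or a turn outside -1 to 1 is refused whole. A call with a gripper value outside its range is refused whole. The fingers move at their own pace and stop on an object; FORCE is the grip in N (left out, the last holds). Time passes only in rows, so rows that do not move let the fingers close. It gives the time, the measured TCP pose, the force, the opening and the grip force at its end, in the units of the state.
- monitor.get_obs(): the state, without advancing time (a new reading comes with each control period).
- vision.camera(name): name is "side" or "top" or "wrist"; returns the picture (400x640x3 uint8, red, green, blue); there is no depth.
- vision.calibration(name): a dict with "intrinsics" (3x3 intrinsics, pixels), "R" (3x3) and "t" (3): a world point X has camera coordinates R X + t; the wrist camera has in their place "T_tool_cam" (4x4, takes a point from camera to tool coordinates, whose origin is the TCP and whose axes are the flange's). Camera axes: x right, y down, z forward; pixel columns grow to the right and rows downward; lengths in m; the calibration is good to about 2 mm. A picture is of the moment at which its call begins: read the wrist's pose just before it. calibration takes no time and is no camera call.
- r.job_done(): hands the job in; it is judged then, once.
The state is a dict: "time": time; "joint_pos": joint angles; "joint_velocities": joint speeds; "effort": joint torques, N m; "ee_pos": TCP position; "tcp_rot": TCP orientation; "wrist_force": force on the tool from outside, world axes, zero at the start; "ft_torque": the same for the moment, N m; "gripper_width": opening from 0.0 (shut) to 1.0 (fully open); "grasp_force": force on a finger pad.
Only numpy, scipy, OpenCV 4.12 (cv2) and the standard library are available. Lean on these libraries where they do the work, as an engineer would, in place of code of your own. Each camera call takes 0.05 s, during which the arm holds its last target. There are 200 camera calls.

## Task

On the microscope lamp console on the bench, push the power switch fully over to its on end, and slide the dimmer with the wide bar grip up until it stands level with the dimmer that has the round grip, so both lamps shine equally. Leave the round dimmer where it is set, do not disturb the things standing around the console, and let go of everything when you are done.

Things in the scene. Friction and masses are not known exactly. Their poses are not given: they have to be found in the camera images.
- console: White flat lamp console with a light grey panel, fixed to the bench, 240 mm (its x) by 340 mm (its y) by 50 mm high; origin at the centre of its underside, on the bench. Three black grips stand on its top, each sliding along the console's own x axis, in three parallel tracks: the round dimmer at y = +110 mm, the bar dimmer at y = 0, the power switch at y = -110 mm in the console's frame. Its +x points away from the robot, turned by its yaw (up to 0.35 rad either way).
- bar_top (a point): Centre of the top of the bar dimmer's grip: a black upright bar 18 mm along the track, 60 mm across it, with a thin white index line on top. The grip's top is 42 mm above the panel (92 mm above the bench) and its underside 6 mm above the panel. Axes as the console's. Slides with about 2 N of friction and stays where it is left.
- bar_dimmer (a joint): Position of the bar dimmer, m: 0 at the dim end of its track (nearest the robot), 0.12 at the bright end (console +x); at value v the grip's centre is at console x = -0.06 + v. Starts near the dim end.
- round_top (a point): Centre of the top of the round dimmer's grip: a black upright cylinder 40 mm in diameter with a thin white index line on top, its top 42 mm above the panel. Axes as the console's. Already set: leave it.
- round_dimmer (a joint): Position of the round dimmer, m, on the same scale as the bar dimmer (0 dim end, 0.12 bright end, console x = -0.06 + v), so level means equal values.
- switch_top (a point): Centre of the top of the power switch's grip: a black block 60 mm along the track (console x), 24 mm across it, top 42 mm above the panel, with three ribs on top. Axes as the console's. Slides with about 2 N of friction and stays where it is left.
- switch (a joint): Position of the power switch, m: 0 off (end nearest the robot, marked by a small dark ring on the panel), 0.04 fully on (console +x, end marked by a dark cross line), where it meets its end stop; at value v the grip's centre is at console x = -0.02 + v. Starts at or close to off.
- stain_bottle: Loose amber bottle, 64 mm in diameter, 130 mm high, standing on the bench beside the round dimmer's end of the console; origin at the centre of its underside. Leave standing.
- slide_box: Loose blue box for microscope slides, 97 x 87 mm, 35 mm high, on the bench beside the switch's end of the console; origin at the centre of its underside. Leave alone.
- pot: Loose white staining bowl, 70 mm in diameter, 50 mm high, on the bench beyond the console; origin at the centre of its underside. Leave alone.

How it is judged:
By the outcome, as a careful person would: the job done as asked, in the order asked, and still so for the second after the job is handed in, with the robot touching nothing.
It also fails if it takes over 53 s, if anything falls off the work surface, if the arm or the gripper's body presses on something with over 40 N, if the wrist force passes 120 N, or if a joint passes its speed limit or range.

## Working session

There is one attempt and no reset: what is moved stays moved. The work goes in short steps, Python scripts to look and compute and a shell command to move; the robot and the scene stay as the last step left them, time stands still between calls to the robot, and variables do not carry over. Pictures are saved under pics/ and viewed, at most 10 in all, crops included, and the job is handed in when it is done.

```bash
mkdir -p pics; python3 - <<'E'
from rig import monitor, vision, r
import cv2,numpy as np
o=monitor.get_obs();print({k:np.round(v,3).tolist() for k,v in o.items()})
for n in("top","side"):
    im=vision.camera(n);cv2.imwrite(f"pics/{n}0.png",im[:,:,::-1])
    c=vision.calibration(n);print(n,c["intrinsics"],c["R"],c["t"])
print(vision.calibration("wrist"))
E
```

```text
{'time': 0.0, 'joint_pos': [-1.494, 0.182, 1.608, 0.0, 1.354, -0.206], 'joint_velocities': [0.0, -0.001, -0.001, -0.0, 0.001, 0.002], 'effort': [-0.0, -43.387, -34.185, 0.07, 0.038, -0.0], 'ee_pos': [0.16, -0.552, 0.404], 'tcp_rot': [-3.14, -0.0, 0.283], 'wrist_force': [0.182, 0.425, -0.123], 'ft_torque': [0.007, 0.038, 0.004], 'grasp_force': 0.0, 'gripper_width': 1.0}
top [[446.1618591    0.         322.7250603 ]
 [  0.         446.1618591  203.47789266]
 [  0.           0.           1.        ]] [[-0.00792851 -0.99988478 -0.01294461]
 [-0.98814279  0.00981905 -0.15322342]
 [ 0.15333287  0.01157629 -0.98810679]] [0.05191115 0.63190156 0.96395395]
side [[502.59780064   0.         317.55418957]
 [  0.         502.59780064 193.23352377]
 [  0.           0.           1.        ]] [[-0.98138959 -0.19201922 -0.00175684]
 [-0.09658628  0.50150813 -0.85974455]
 [ 0.16596855 -0.84357466 -0.51072128]] [0.6114193  0.11038595 1.38348819]
{'intrinsics': array([[308.57327504,   0.        , 316.05556635],
       [  0.        , 308.57327504, 195.02034485],
       [  0.        ,   0.        ,   1.        ]]), 'T_tool_cam': array([[-6.79989025e-04, -9.51303251e-01, -3.08255840e-01,
         7.97900094e-02],
       [ 9.99999413e-01, -9.06988794e-04,  5.93120190e-04,
         1.16930928e-03],
       [-8.43821757e-04, -3.08255256e-01,  9.51303309e-01,
         1.99255987e-02],
       [ 0.00000000e+00,  0.00000000e+00,  0.00000000e+00,
         1.00000000e+00]])}
```

View pics/top0.png

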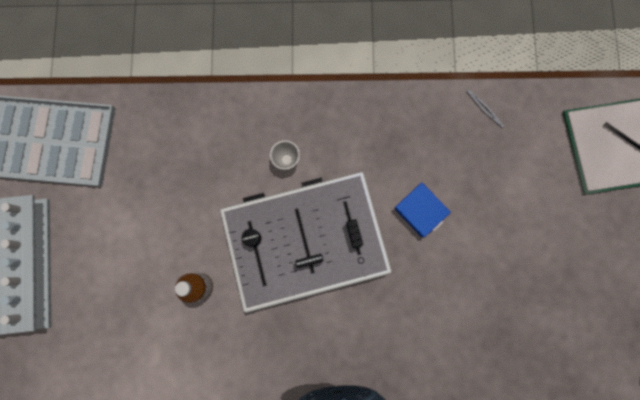

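View pics/side0.png

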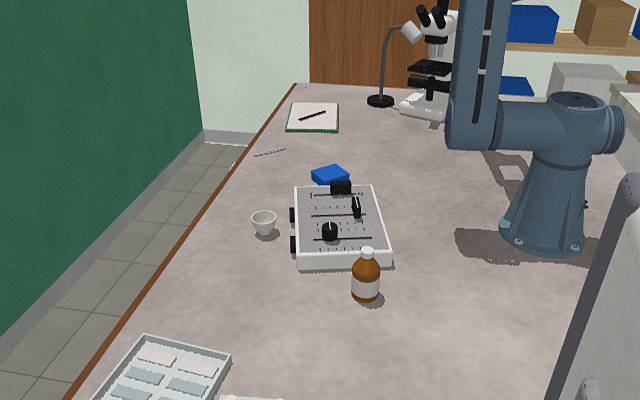

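The top view shows the console with corners at about (222,210), (362,174), (389,271) and (245,311). The round grip is at (251,238), the bar at (309,262) and the switch at (354,235). In the side view the round grip is at (330,226), the bar at (356,201) and the switch at (341,184).

```bash
cat > h.py <<'E'
import numpy as np, cv2
from scipy.spatial.transform import Rotation as Ro
from rig import monitor, vision
def cam(n):
    """intrinsics, R, t (world->camera) for a camera as it now stands"""
    c=vision.calibration(n)
    if n!="wrist": return c["intrinsics"],c["R"],c["t"]
    o=monitor.get_obs();T=np.eye(4);T[:3,:3]=Ro.from_euler("xyz",o["tcp_rot"]).as_matrix();T[:3,3]=o["ee_pos"]
    W=np.linalg.inv(T@c["T_tool_cam"]);return c["intrinsics"],W[:3,:3],W[:3,3]
def plane(c,uv,z):
    K,R,t=c;d=R.T@np.linalg.solve(K,[*uv,1]);o=-R.T@t
    return o+d*(z-o[2])/d[2]
def tri(c1,p1,c2,p2):
    P=[c[0]@np.c_[c[1],c[2]] for c in(c1,c2)]
    X=cv2.triangulatePoints(P[0],P[1],np.float64(p1).reshape(2,1),np.float64(p2).reshape(2,1)).ravel();return X[:3]/X[3]
def proj(c,X): p=c[0]@(c[1]@X+c[2]);return p[:2]/p[2]
E
python3 - <<'E'
from h import *
np.set_printoptions(precision=4,suppress=True)
ct,cs=cam("top"),cam("side")
P=[plane(ct,p,.05) for p in((222,210),(362,174),(389,271),(245,311))]
C=np.mean(P,0);e=(P[0]+P[1]-P[2]-P[3])/2;f=(P[0]+P[3]-P[1]-P[2])/2
print(C,np.linalg.norm(e),np.linalg.norm(f),"yaw",np.arctan2(e[1],e[0]),np.arctan2(-f[0],f[1]))
y=np.arctan2(-f[0],f[1]);R=Ro.from_euler("z",y).as_matrix()
for n,a,b in(("round",(251,236),(330,224)),("bar",(309,260),(356,200)),("switch",(354,232),(341,183))):
    X=tri(ct,a,cs,b);Q=plane(ct,a,.092);print(n,X,Q,"console",R.T@(Q-C))
E
```

```text
[0.5485 0.0875 0.05  ] 0.22890191605672994 0.32883827713960145 yaw 0.24602303795508046 0.25239192904404173
round [0.5538 0.2002 0.0936] [0.5563 0.2008 0.092 ] console [0.0358 0.1077 0.042 ]
bar [0.5031 0.0758 0.0949] [0.504 0.076 0.092] console [-0.046  -0.0001  0.042 ]
switch [ 0.5605 -0.0215  0.0876] [ 0.563 -0.021  0.092] console [-0.0131 -0.1087  0.042 ]
```

```bash
python3 -m crank '0.33 0.47 0 0 0 -0.001 1;0.33 0.47 0 0 0 -0.001 1;0.33 0.47 0 0 0 -0.001 1;0.33 0.47 0 0 0 -0.001 1;0.33 0.47 0 0 0 -0.001 1;0.33 0.47 0 0 0 -0.001 1;0.33 0.47 0 0 0 -0.001 1;0.33 0.47 0 0 0 -0.001 1;0.33 0.47 0 0 0 -0.001 1;0.33 0.47 0 0 0 -0.001 1;0.33 0.47 0 0 0 0 1;0.3 0.4 0 0 0 0 1' 20; python3 -m crank '0 0 0 0 0 0 1;0 0 0 0 0 0 1'
python3 - <<'E'
from h import *
c=cam("wrist");im=vision.camera("wrist");cv2.imwrite("pics/w1.png",im[:,:,::-1]);np.savez("w1.npz",K=c[0],R=c[1],t=c[2])
E
```

```text
time: 1.6
ee_pos: [0.5542, 0.0069, 0.4044]
tcp_rot: [-3.141, 0.0, 0.252]
wrist_force: [0.3, -1.6, 0.6]
gripper_width: 0.999
grasp_force: 0.0
time: 1.85
ee_pos: [0.5532, 0.0048, 0.4041]
tcp_rot: [-3.141, 0.001, 0.252]
wrist_force: [0.2, -0.2, -0.6]
gripper_width: 1.002
grasp_force: 0.0
```

View pics/w1.png

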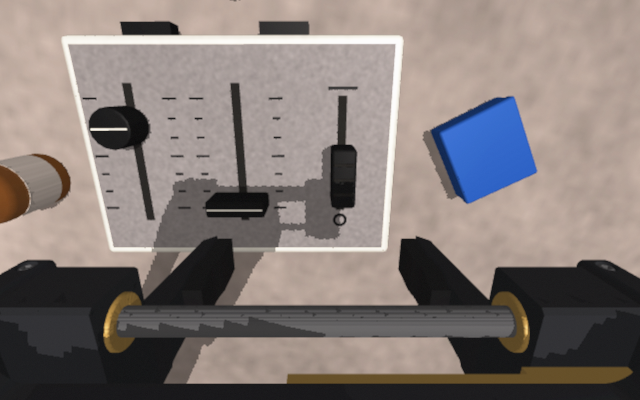

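The wrist view shows the round grip's index line at about (109,129), the bar's index line at (236,210), and the switch at u 331-355 with its top over rows 147-182. The panel corners are (64,39), (402,39), (385,249) and (112,249).

```bash
cat > loc.py <<'E'
from h import *
np.set_printoptions(precision=4,suppress=True)
def line(im,box):
    """centroid of the white index line inside a box lying on a black grip"""
    u0,v0,u1,v1=box;g=im[v0:v1,u0:u1].min(2).astype(float);w=np.clip(g-90,0,None)
    v,u=np.mgrid[v0:v1,u0:u1];return (u*w).sum()/w.sum(),(v*w).sum()/w.sum()
E
python3 - <<'E'
from loc import *
d=np.load("w1.npz");c=(d["K"],d["R"],d["t"]);ct=cam("top")
im=cv2.imread("pics/w1.png")
P=[plane(c,p,.05) for p in((64,39),(402,39),(385,249),(112,249))]
C=np.mean(P,0);f=(P[0]+P[3]-P[1]-P[2])/2;e=(P[0]+P[1]-P[2]-P[3])/2
y=np.arctan2(-f[0],f[1]);print(C,"yaw",y,np.arctan2(e[1],e[0]),np.linalg.norm(f),np.linalg.norm(e))
R=Ro.from_euler("z",y).as_matrix()
pr,pb,ps=line(im,(92,124,128,135)),line(im,(208,206,262,214)),(343.5,163)
for n,p,q in(("round",pr,(251,236)),("bar",pb,(309,260)),("switch",ps,(354,232))):
    Q=plane(c,p,.092);print(n,p,Q,"tri",tri(c,p,ct,q),"console",R.T@(Q-C))
# black pixels of the switch
m=(im.max(2)<60)[135:215,320:365];print([(v+135,(np.where(m[v])[0]+320)[[0,-1]]) for v in range(80) if m[v].sum()>8][::6])
g=im[140:212,343].max(1);print(g)
E
```

```text
[0.5497 0.0865 0.05  ] yaw 0.2512383568279394 0.24976276553901047 0.32989827405196803 0.22890322048128536
round (np.float64(108.18497619467466), np.float64(128.92567448421795)) [0.5532 0.2031 0.092 ] tri [0.5555 0.1994 0.0985] console [0.0324 0.1121 0.042 ]
bar (np.float64(234.25839951130115), np.float64(210.09773976786806)) [0.5026 0.0759 0.092 ] tri [0.5039 0.0757 0.0948] console [-0.0483  0.0014  0.042 ]
switch (343.5, 163) [ 0.5766 -0.0178  0.092 ] tri [ 0.5674 -0.0241  0.0432] console [ 0.0002 -0.1077  0.042 ]
[(145, array([333, 351])), (151, array([331, 355])), (157, array([331, 355])), (163, array([331, 355])), (169, array([331, 355])), (175, array([330, 355])), (181, array([331, 354])), (187, array([331, 354])), (193, array([330, 354])), (199, array([331, 354])), (205, array([332, 353]))]
[ 46  46  45  46  35  16  16  20  17  19  27  34  43  46  45  45  44  44
  45  45  46  45  44  42  42  44  44  44  43  43  44  43  43  42  42  42
  42  42  40  40  43  37  32  34  27  18  20  21  18  19  20  19  20  23
  26  27  23  21  21  18  17  17  18  19  19  18  19  35  65 109 151 170]
```

```bash
python3 -m crank '0.09 -0.28 0 0 0 0 0.6;0 0 -0.4 0 0 0 0.6;0 0 -0.4 0 0 0 0.6;0 0 -0.4 0 0 0 0.6;0 0 -0.3 0 0 0 0.6;0 0 -0.16 0 0 0 0.6;0 0 -0.1 0 0 0 0.6;0 0 0 0 0 0 0.6;0 0 0 0 0 0 0.6' 20
python3 - <<'E'
from h import *
for n in("wrist","top"): cv2.imwrite(f"pics/{n}2.png",vision.camera(n)[:,:,::-1])
cv2.imwrite("pics/m2.png",np.vstack([cv2.imread("pics/wrist2.png")[::2,::2],cv2.resize(cv2.imread("pics/top2.png")[150:330,200:400],(320,288))]))
E
```

```text
time: 3.02
ee_pos: [0.563, -0.0234, 0.2298]
tcp_rot: [3.141, -0.002, 0.251]
wrist_force: [-0.8, -0.3, 0.5]
gripper_width: 0.6
grasp_force: 0.0
```

View pics/m2.png

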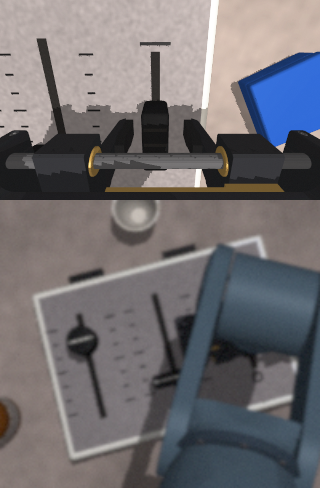

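The switch sits midway between the fingers, at about (155,125) in the half-size wrist view. I close on it now.

```bash
python3 -m crank '0 0 0 0 0 0 0.2;0 0 0 0 0 0 0.2;0 0 0 0 0 0 0.2;0 0 0 0 0 0 0.2;0 0 0 0 0 0 0.2;0 0 0 0 0 0 0.2' 20;
```

```text
time: 3.88
ee_pos: [0.5621, -0.0214, 0.2288]
tcp_rot: [-3.138, 0.0, 0.252]
wrist_force: [-2.2, 8.1, 3.6]
gripper_width: 0.27
grasp_force: 20.0
```

```bash
python3 -m crank '0.0 -0.015 0 0 0 0 0.2;0.049 0.012 0 0 0 0 0.2;0.049 0.012 0 0 0 0 0.2;0.048 0.012 0 0 0 0 0.2;0.049 0.012 0 0 0 0 0.2;0.048 0.012 0 0 0 0 0.2;0 0 0 0 0 0 0.2'; python3 -m crank '0.02 0.005 0 0 0 0 0.2;0.02 0.005 0 0 0 0 0.2;0.02 0.005 0 0 0 0 0.2;0.02 0.005 0 0 0 0 0.2;0 0 0 0 0 0 0.2'
```

```text
time: 4.75
ee_pos: [0.5862, -0.0157, 0.2288]
tcp_rot: [-3.136, 0.001, 0.252]
wrist_force: [-2.9, 15.9, 7.5]
gripper_width: 0.27
grasp_force: 20.0
time: 5.38
ee_pos: [0.594, -0.0137, 0.2288]
tcp_rot: [-3.135, 0.002, 0.252]
wrist_force: [-5.4, 14.8, 7.7]
gripper_width: 0.272
grasp_force: 20.0
```

```bash
python3 -m crank '0.015 0.02 0 0 0 0 0.2;0.02 0.02 0 0 0 0 0.2;0.02 0.005 0 0 0 0 0.2;0 0 0 0 0 0 0.2'; python3 -m crank '0.02 0.005 0 0 0 0 0.2;0.02 0.005 0 0 0 0 0.2;0 0 0 0 0 0 0.2'
```

```text
time: 5.88
ee_pos: [0.5985, -0.0118, 0.2288]
tcp_rot: [-3.139, 0.007, 0.252]
wrist_force: [-14.1, 1.0, 14.3]
gripper_width: 0.273
grasp_force: 20.0
time: 6.25
ee_pos: [0.601, -0.0112, 0.228]
tcp_rot: [-3.138, 0.013, 0.252]
wrist_force: [-21.4, -1.7, 17.0]
gripper_width: 0.268
grasp_force: 20.0
```

The force along the track has risen to 21 N, so the switch is on its stop. I release it, lift and look.

```bash
python3 -m crank '-0.02 -0.005 0 0 0 0 0.2;0 0 0 0 0 0 0.6;0 0 0 0 0 0 0.6;0 0 0 0 0 0 0.6;0 0 0 0 0 0 0.6;0 0 0.2 0 0 0 0.6;0 0 0.4 0 0 0 0.6;-0.25 0.2 0.45 0 0 0 1;-0.3 0.25 0.4 0 0 0 1;-0.26 0.25 0.25 0 0 0 1;0 0 0 0 0 0 1;0 0 0 0 0 0 1'
python3 - <<'E'
from h import *
c=cam("wrist");im=vision.camera("wrist");cv2.imwrite("pics/w3.png",im[:,:,::-1]);np.savez("w3.npz",K=c[0],R=c[1],t=c[2])
E
```

```text
time: 7.75
ee_pos: [0.5214, 0.0581, 0.3992]
tcp_rot: [3.141, -0.001, 0.252]
wrist_force: [1.0, 0.4, -0.3]
gripper_width: 1.003
grasp_force: 0.0
```

View pics/w3.png

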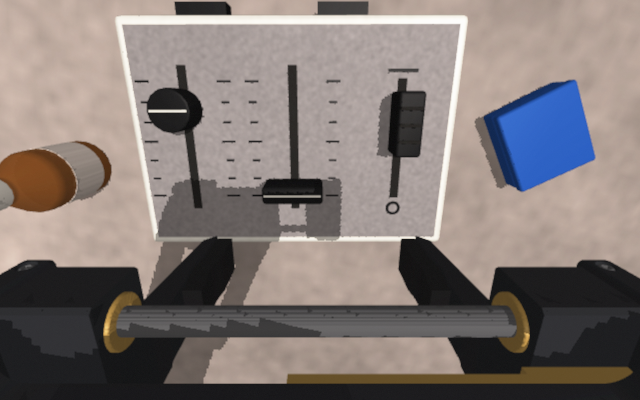

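The switch now spans rows 91-157 at u≈407. The round line is at (167,111) and the bar line at (293,196).

```bash
cat > m.py <<'E'
import sys
from loc import *
def measure(f,corners,br,bb,near):
    d=np.load(f+".npz");c=(d["K"],d["R"],d["t"]);im=cv2.imread(f"pics/{f}.png")
    P=[plane(c,p,.05) for p in corners];C=np.mean(P,0);w=(P[0]+P[3]-P[1]-P[2])/2;y=np.arctan2(-w[0],w[1]);R=Ro.from_euler("z",y).as_matrix()
    Q=[plane(c,p,.092) for p in(line(im,br),line(im,bb),near)]
    print("yaw",y,"C",C)
    for n,q in zip(("round","bar","switch near edge"),Q): print(n,q,R.T@(q-C))
    print("bar->round along track",(R.T@(Q[0]-Q[1]))[0])
E
python3 - <<'E'
from m import *
measure("w1",((64,39),(402,39),(385,249),(112,249)),(90,124,130,135),(206,206,266,214),(343,207))
measure("w3",((118,17),(466,17),(438,239),(155,239)),(148,106,188,116),(264,192,322,200),(405,157))
im=cv2.imread("pics/w3.png");print(im[85:165,406].max(1));print(im[188:204,290].max(1))
E
```

```text
yaw 0.2512383568279394 C [0.5497 0.0865 0.05  ]
round [0.553  0.2039 0.092 ] [0.0324 0.1129 0.042 ]
bar [0.5024 0.0764 0.092 ] [-0.0483  0.002   0.042 ]
switch near edge [ 0.5331 -0.0297  0.092 ] [-0.045  -0.1085  0.042 ]
bar->round along track 0.08066650973544734
yaw 0.250722393995175 C [0.5499 0.0872 0.05  ]
round [0.5533 0.2028 0.092 ] [0.0319 0.1112 0.042 ]
bar [0.5024 0.0762 0.092 ] [-0.0487  0.0011  0.042 ]
switch near edge [ 0.5665 -0.0184  0.092 ] [-0.0101 -0.1064  0.042 ]
bar->round along track 0.08066652647002835
[103 102 114 124 124 102  53  32  47  60  63  63  64  62  61  61  62  62
  61  60  59  55  46  45  43  49  58  59  58  58  57  57  57  57  57  55
  53  55  52  48  46  45  50  52  54  53  53  52  51  51  50  50  51  49
  49  46  42  46  45  46  47  47  46  46  45  46  44  45  44  43  37  29
 129 175 168 164 164 164 168 173]
[ 28  35  39  39  31  18  18 118 164 122  19  17  19  15  18  66]
```

The switch's near edge is at console x = -10 mm, so it is fully on. Next is the bar, which needs about 80.7 mm along the track.

```bash
python3 -m crank '-0.19 0.18 0 0 0 0 1;0 0 -0.4 0 0 0 1;0 0 -0.4 0 0 0 1;0 0 -0.35 0 0 0 1;0 0 -0.25 0 0 0 1;0 0 -0.2 0 0 0 1;0 0 -0.1 0 0 0 1;0 0 0 0 0 0 1;0 0 0 0 0 0 1' 20;python3 -m crank '0 0 0 0 0 0 0.6;0 0 0 0 0 0 0.6;0 0 0 0 0 0 0.6;0 0 0 0 0 0 0.6;0 0 0 0 0 0 0.6;0 0 0 0 0 0 0.6'
```

```text
time: 8.93
ee_pos: [0.5028, 0.0761, 0.2292]
tcp_rot: [3.141, -0.001, 0.251]
wrist_force: [0.0, 1.0, -0.1]
gripper_width: 1.003
grasp_force: 0.0
time: 9.68
ee_pos: [0.5022, 0.0771, 0.2291]
tcp_rot: [-3.14, -0.001, 0.251]
wrist_force: [-1.4, 5.1, 2.9]
gripper_width: 0.679
grasp_force: 20.0
```

```bash
python3 -m crank '0.078 0.025 0 0 0 0 0.6;0.078 0.025 0 0 0 0 0.6;0.078 0.02 0 0 0 0 0.6;0.078 0.02 0 0 0 0 0.6;0.078 0.02 0 0 0 0 0.6;0.078 0.02 0 0 0 0 0.6;0.078 0.02 0 0 0 0 0.6;0.078 0.02 0 0 0 0 0.6;0.078 0.02 0 0 0 0 0.6;0.078 0.02 0 0 0 0 0.6;0 0 0 0 0 0 0.6;0 0 0 0 0 0 0.6'
python3 - <<'E'
from h import *
c=cam("wrist");im=vision.camera("wrist");cv2.imwrite("pics/w4.png",im[:,:,::-1]);np.savez("w4.npz",K=c[0],R=c[1],t=c[2])
E
```

```text
time: 11.18
ee_pos: [0.5808, 0.0977, 0.2291]
tcp_rot: [-3.141, -0.002, 0.251]
wrist_force: [0.7, 5.3, 4.0]
gripper_width: 0.68
grasp_force: 20.0
```

```bash
python3 -m crank '0 0 0 0 0 0 1;0 0 0 0 0 0 1;0 0 0 0 0 0 1;0 0 0 0 0 0 1;0 0 0.2 0 0 0 1;0 0 0.4 0 0 0 1;-0.2 -0.1 0.4 0 0 0 1;-0.2 0 0.4 0 0 0 1;-0.2 0 0.3 0 0 0 1;0 0 0 0 0 0 1;0 0 0 0 0 0 1'
python3 - <<'E'
from h import *
c=cam("wrist");im=vision.camera("wrist");cv2.imwrite("pics/w5.png",im[:,:,::-1]);np.savez("w5.npz",K=c[0],R=c[1],t=c[2])
E
```

```text
time: 12.6
ee_pos: [0.5203, 0.0873, 0.3989]
tcp_rot: [3.141, -0.001, 0.251]
wrist_force: [0.9, 0.8, -1.0]
gripper_width: 0.999
grasp_force: 0.0
```

View pics/w5.png

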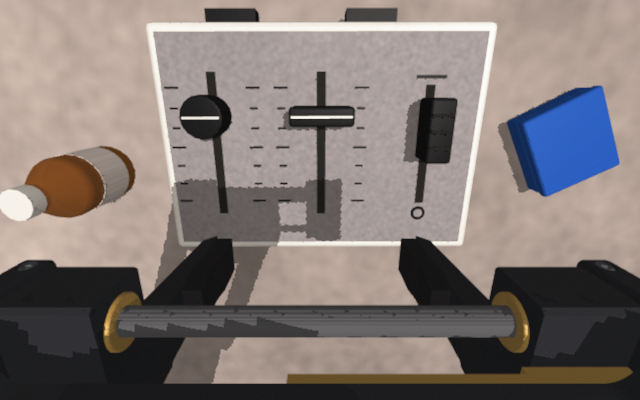

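The bar's line is at (322,117) and the round line at (200,118), so they look level. I check the difference.

```bash
python3 - <<'E'
from m import *
measure("w5",((150,25),(494,25),(461,243),(180,243)),(182,112,220,123),(290,111,354,123),(433,163))
E
```

```text
yaw 0.2504553384316247 C [0.5498 0.0876 0.05  ]
round [0.5534 0.2023 0.092 ] [0.0319 0.1102 0.042 ]
bar [0.5812 0.0965 0.092 ] [0.0326 0.0009 0.042 ]
switch near edge [ 0.5663 -0.0166  0.092 ] [-0.0098 -0.1051  0.042 ]
bar->round along track -0.0006804262582653805
```

```bash
python3 -c "
from rig import r
print(r.job_done())"
```

```text
the job is handed in; nothing more can be done
None
```

The job is handed in: the switch is fully on at its stop, and the bar dimmer is level with the round dimmer to within about 0.7 mm. The round dimmer has not moved, nothing around the console was touched, and the gripper is open and clear.

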